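# Proof-pull the quick-coupled oilers on an air manifold

## Robot

A 6-joint arm with a two-finger parallel gripper is mounted at the origin on a cart in front of the work surface, level with it; the furniture and walls round the work are solid. World frame = base frame: x ahead of the robot, y to its left, z up, the work surface at z = 0. Lengths are in mm, angles in rad, forces in N, time in s.
With the tool pointing down it reaches from about 250 to 775 mm from the base axis. Payload 4 kg.
Tool frame: the origin (TCP) lies at the very end of the fingers, on their centre line; the grasp point (between the pads) lies arm.hold_point_z behind it (arm.hold_point_z is the distance from the TCP to the grasp point, in mm); z points along the fingers, y is the line along which they close (so a half turn about z gives the same grasp; the last joint's range is limited). The gripper opens to 94 mm and grips with 3 to 60 N. Pads are 16 mm wide; open, the fingers measure 119 mm over their backs; the gripper's body (75 mm by 177 mm) begins 78 mm behind the grasp point.
Start: joints at [-1.331, 0.087, 1.371, -0, 1.684, -0.103], TCP at [184.867, -518.02, 205.506] pointing down, gripper open.
Joint ranges: [-3.1, 3.1], [-0.76, 2.03], [0.27, 2.55], [-1.08, 4.22], [0.17, 2.65], [-2.57, 2.57]. Speed limits (rad/s): [2.79, 2.79, 3.14, 3.14, 3.14, 3.14].

## Interface

Orientations are given as a 3x3 rotation matrix whose columns are the frame's x, y, z axes.
In Python, from plant import arm gives the robot as it stands. The module is installed in compiled form; this text tells all that it offers.
- The arm moves only by the tool move_arm, never from a script. Its argument "targets" is a list of rows, each a list of 3 entries, a list of its own where there are three numbers: the turn, a rotation vector about the tool's x, y, z in units of 6 degrees (1.0 is 6 degrees), then the shift along the tool's x, y, z in units of 30 mm (1.0 is 30 mm), then the closure, from 0 (fully open) to 1 (shut). A call has 1 to 12 rows; each row is the pose to reach, as a shift and turn from the pose commanded when the call began, along the tool's axes at that moment; what a row does not reach only later rows make up. A row lasts 1/10 s, in which the tool goes at most 50 mm and 8.59 degrees, less where a joint would pass 70% of its speed; a pose out of reach is approached as far as the arm can. A call with a gripper value outside its range is refused whole. The fingers move at their own pace and stop on an object; the grip force is fixed at half the most. Time passes only in rows, so rows that repeat a pose let the fingers close. It gives the time, the measured TCP pose, the force, the opening and the grip force at its end, in the units of the state.
- arm.state(): the state, without advancing time (a new reading comes with each control period).
- arm.snapshot(name): name is "side" or "top"; returns a dict with "image" (384x512x3 uint8, red, green, blue), "mtx" (3x3 intrinsics, pixels), "view" (4x4, takes a point from world to camera coordinates). Camera axes: x right, y down, z forward; pixel columns grow to the right and rows downward; lengths in mm; the calibration is good to about 2 mm. A picture is of the moment at which its call begins. There is no depth.
- arm.sign_off(): hands the job in; it is judged then, once.
Trained networks look in a picture, given as the dict that the camera call returned (one of the last four; its "shot" number tells which), for a name from the list of things; names that differ only in an ending like _2 or _b are one class to them, and where a whole thing is asked for, a point or a joint stands for the part that bears it (a point fixed in the world has none). Each returns a list of dicts, best first, with "confidence" (0 to 1); they miss things now and then, are a little off and sometimes report something else, mostly with a low value. They report only what shows in the picture. A call takes as long as a camera call. They do not tell look-alikes from the thing itself.
- arm.trace(name, picture): "pixels" (384x512 bool, what is visible of it) and "xy" ([column, row] in pixels, amid what is visible of it).
The state is a dict: "clock": time; "joints": joint angles; "joint_vel": joint speeds; "tau": joint torques, N m; "ee_pos": TCP position; "tool_rot": TCP orientation; "contact_force": force on the tool from outside, world axes, zero at the start; "wrist_torque": the same for the moment, N m; "gripper_width": finger opening in mm; "gripper_force": force on a finger pad.
Only numpy, scipy, OpenCV 4.12 (cv2) and the standard library are available. Lean on these libraries where they do the work, as an engineer would, in place of code of your own. Each camera call takes 0.05 s, during which the arm holds its last target. There are 200 camera calls.

## Task

Two in-line oilers are plugged into the outer quick couplers of the air manifold, but only one of the two couplers has locked. Before the air goes on, prove them: pull each oiler up with a force that rises to about 15 N, never more than 25 N, and keep it on for a moment. Let the one that holds settle back fully seated and leave it there; take out the one that comes free and set it down gently, plug down, in the low open steel tin, without disturbing the other things on the bench.

Things in the scene. Friction and masses are not known exactly. Their poses are not given: they have to be found in the camera images.
- oiler_a_mid (a point): Oiler a, one of two identical upright metal cylinders (102 mm long, 0.3 kg) in the outer couplers. Point on its axis, mid-bowl; z its axis, up. Bowl: plain aluminium, 39 mm wide, 42 mm long; grasp it here from above, fingers closing across the manifold bar. Seated, this point is 128 mm above the bench. Which oiler is locked varies and cannot be seen.
- oiler_b_mid (a point): The same point of oiler b. Both oilers, from this point: grey knurled caps, 37 mm wide from 21 to 33 mm above and 44 mm wide from 21 to 35 mm below; brass outlet 18 mm wide up to 41 mm above; steel plug 21 mm wide reaching to 61 mm below, so an oiler must rise 30 mm to leave its coupler.
- oiler_a: Oiler a itself; origin on its axis under its lower cap, 35 mm below oiler_a_mid; z up.
- oiler_b: Oiler b itself; origin on its axis under its lower cap, 35 mm below oiler_b_mid; z up.
- lock (a joint): How far the locking balls of the one locked coupler (whichever it is) are drawn up, in m: 0 at rest, stop at 0.010. The locked oiler rises 0.5 mm freely, then its spring gives 1 mm per 3.5 N on top of the oiler's weight (0.0035 at about 15 N of pull) and draws it back when eased. The unlocked oiler comes up with its own weight only (3 N).
- manifold: Air manifold, fixed: grey foot plate 80 x 260 x 8 mm, aluminium bar 40 x 220 mm, top at 48 mm; three steel couplers 42 mm wide, tops at 93 mm, 70 mm apart, the middle one under a black cap (top 107 mm). Brass inlet with valve lever at one end (56 mm high), gauge at the other. Origin: centre of the plate's underside, on the bench; y along the bar to the gauge, x across, z up.
- tin_mouth (a point): Centre of the mouth of an open round steel tin, 46 mm above the bench it stands on (floor 8 mm above the bench, inside 68 mm wide). Left or right of the manifold. An oiler stood in it stays upright or leans on the rim.
- tin: The same tin: loose, 0.5 kg, 76 mm over the rim; origin at the centre of its underside, z up.
- tub: Bystander: white and blue plastic tub of compound, 90 mm wide, 79 mm high, on the other side of the manifold from the tin. Origin under its centre.
- pliers: Bystander: red-handled pliers, 182 mm long, 14 mm high, lying in front of the manifold. Origin under its centre.
- wrench: Bystander: combination wrench, 184 mm long, 6 mm high, lying in front of the manifold. Origin under its centre.
Not all that is in view belongs to the job. Leave any green or red look-alike of the oiler_a alone.

How it is judged:
By the outcome, as a careful person would: the job done as asked, in the order asked, and still so for the second after the job is handed in, with the robot touching nothing.
It also fails if it takes over 67 s, if anything falls off the work surface, if the arm or the gripper's body presses on something with over 40 N, if the wrist force passes 120 N, or if a joint passes its speed limit or range.

## Working session

There is one attempt and no reset: what is moved stays moved. The work goes in short steps, Python scripts to look and compute and a tool call to move; the robot and the scene stay as the last step left them, time stands still between calls to the robot, and variables do not carry over. Pictures are saved under pics/ and viewed, at most 10 in all, crops included, and the job is handed in when it is done.

Besides the shell and the picture viewer there is one more tool, called as name(argument=value, ...) on one line, values as JSON. move_arm: Moves the arm, as the interface text tells. Its arguments: {"type":"object","properties":{"targets":{"type":"array","items":{"type":"array"}}},"required":["targets"]}

```bash
mkdir -p pics; cat > h.py <<'E'
import numpy as np, cv2
from plant import arm
def save(s,n): cv2.imwrite(f'pics/{n}.png',cv2.cvtColor(s['image'],cv2.COLOR_RGB2BGR))
def proj(s,p):
    c=s['view'][:3,:3]@np.array(p,float)+s['view'][:3,3]; q=s['mtx']@c; return q[:2]/q[2]
def ray(s,uv):
    R=s['view'][:3,:3];t=s['view'][:3,3]
    d=R.T@np.linalg.solve(s['mtx'],[uv[0],uv[1],1.]); return -R.T@t,d
def onz(s,uv,z):
    c,d=ray(s,uv); return c+d*(z-c[2])/d[2]
def tri(s1,u1,s2,u2):
    A=[];b=[]
    for s,u in((s1,u1),(s2,u2)):
        c,d=ray(s,u);d=d/np.linalg.norm(d);P=np.eye(3)-np.outer(d,d);A.append(P);b.append(P@c)
    return np.linalg.lstsq(np.vstack(A),np.hstack(b),rcond=None)[0]
E
python3 - <<'E'
from h import *
np.set_printoptions(precision=1,suppress=True)
st=arm.state(); print({k:np.round(v,3).tolist() for k,v in st.items()}, arm.hold_point_z)
ss={n:arm.snapshot(n) for n in('side','top')}
for n,s in ss.items():
    save(s,n+'0'); print(n,'cam',ray(s,(256,192)))
    for o in('oiler_a','manifold','tin','tub','pliers','wrench'):
        for r in arm.trace(o,s)[:4]:
            ys,xs=np.where(r['pixels']); print(n,o,round(r['confidence'],2),np.array(r['xy']),len(xs),xs.min(),xs.max(),ys.min(),ys.max())
cv2.imwrite('pics/both0.png',np.vstack([cv2.imread('pics/side0.png'),cv2.imread('pics/top0.png')])[:, :])
E
```

```text
{'clock': 0.0, 'joints': [-1.331, 0.088, 1.372, -0.0, 1.684, -0.103], 'joint_vel': [-0.0, 0.001, 0.0, 0.001, -0.0, -0.001], 'tau': [-0.002, -34.019, -30.243, 0.072, 0.033, -0.0], 'ee_pos': [184.716, -517.475, 204.325], 'tool_rot': [[0.942, 0.336, -0.001], [0.336, -0.942, 0.002], [0.0, -0.002, -1.0]], 'contact_force': [0.689, 0.254, 0.493], 'wrist_torque': [-0.043, -0.016, 0.012], 'gripper_force': 0.0, 'gripper_width': 93.988} 18.8
side cam (array([ 101.8, -894.9,  532. ]), array([ 0.3,  0.9, -0.4]))
side oiler_a 0.74 [276.9 168.9] 293 270 283 158 182
side oiler_a 0.71 [282.  225.4] 216 275 289 217 235
side oiler_a 0.68 [293.7 184.4] 420 286 301 170 200
side manifold 0.58 [284.  211.3] 1061 259 312 184 237
side tin 0.68 [325.1 275.5] 1086 310 344 259 295
side tub 0.72 [246.5 187.1] 153 239 252 168 193
side pliers 0.72 [283.4 214.9] 1046 260 313 184 238
side pliers 0.39 [293.4 183.4] 411 286 301 171 200
top cam (array([ 246.8,   67.1, 1003.9]), array([ 0.2,  0. , -1. ]))
top oiler_a 0.7 [222.2 148.3] 326 215 233 141 163
top oiler_a 0.59 [278.6 153.4] 339 271 287 139 162
top oiler_a 0.59 [329.2 187.2] 296 318 336 178 197
top oiler_a 0.57 [195.5 259.6] 264 184 205 253 268
top manifold 0.56 [250.9 167.4] 2452 197 312 147 180
top tin 0.69 [382.9 173.3] 774 365 397 156 187
top tin 0.37 [281.9 153.3] 331 271 287 139 161
top tub 0.94 [160.7 183.5] 1011 141 178 167 201
top pliers 0.74 [253.8 220.3] 336 212 274 212 237
top wrench 0.79 [335.3 221.3] 211 298 362 210 230
```

```bash
python3 - <<'E'
import cv2,numpy as np
a=cv2.imread('pics/side0.png')[130:310,170:390]; b=cv2.imread('pics/top0.png')[110:290,120:420]
a=cv2.resize(a,None,fx=1.8,fy=1.8,interpolation=3); b=cv2.resize(b,None,fx=1.3*1.0,fy=1.3,interpolation=3)
c=np.zeros((600,800,3),np.uint8); 
a=cv2.resize(cv2.imread('pics/side0.png')[150:300,220:370],(300,300),interpolation=3)
b=cv2.resize(cv2.imread('pics/top0.png')[110:290,120:420],(800,480//1*1-180+0),interpolation=3) if 0 else cv2.resize(cv2.imread('pics/top0.png')[120:280,130:410],(490,280),interpolation=3)
c[:300,:300]=a; c[:280,305:795]=b; c[300:,:400]=cv2.resize(cv2.imread('pics/side0.png'),(400,300)); c[300:,400:]=cv2.resize(cv2.imread('pics/top0.png'),(400,300))
cv2.imwrite('pics/m0.png',c)
E
```

```text
(no output)
```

View pics/m0.png

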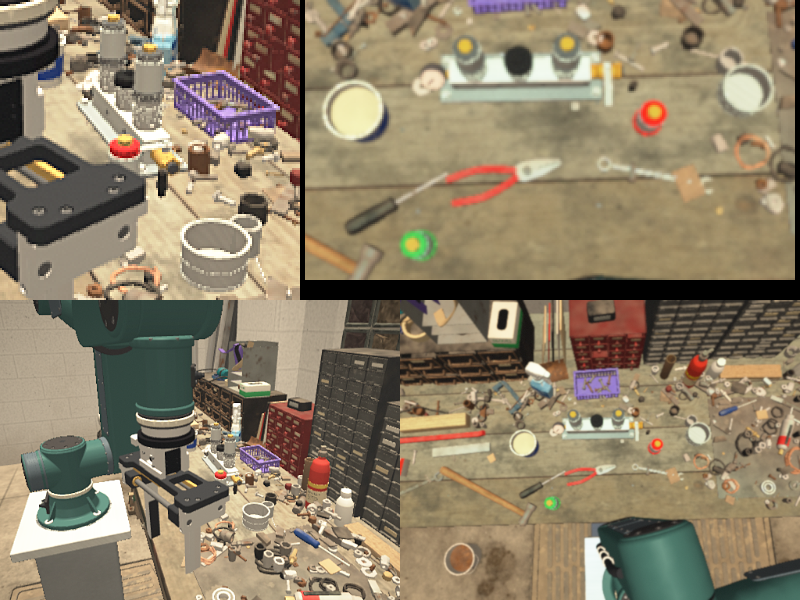

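The picture shows two oilers with yellow brass outlets on the manifold, at about (221,146) and (280,145) in the top image. The tin is at (382,172), the tub at (160,183), the pliers at (254,220) and the wrench at (335,221).
Candidates in the top image are left coupler (221,148), right coupler (279,150), red look-alike (329,187) and green look-alike (195,260). I choose the two grey ones standing on the manifold and will check them in a close crop.

```bash
python3 - <<'E'
from h import *
np.set_printoptions(precision=1,suppress=True)
t=arm.snapshot('top');s=arm.snapshot('side')
def yel(im,box):
    x0,x1,y0,y1=box; c=im[y0:y1,x0:x1].astype(int); hsv=cv2.cvtColor(im[y0:y1,x0:x1],cv2.COLOR_RGB2HSV)
    m=(hsv[...,0]>14)&(hsv[...,0]<32)&(hsv[...,1]>130)&(hsv[...,2]>110)
    ys,xs=np.where(m); return np.array([xs.mean()+x0,ys.mean()+y0]),len(xs)
L=yel(t['image'],(212,232,136,158));R=yel(t['image'],(270,290,136,158)); print(L,R)
sl=yel(s['image'],(268,286,154,170)); sr=yel(s['image'],(284,304,166,180)); print(sl,sr)
pL=onz(t,L[0],169);pR=onz(t,R[0],169);print('onz',pL,pR,np.linalg.norm(pL-pR))
print('tri',tri(t,L[0],s,sl[0]),tri(t,R[0],s,sr[0]))
d=pL-pR;print('dir',np.degrees(np.arctan2(d[1],d[0])))
for o,z in(('tin',46),('tub',79),('pliers',10),('wrench',5)):
    for r in arm.trace(o,t)[:1]:
        ys,xs=np.where(r['pixels']); P=np.array([onz(t,u,z) for u in zip(xs,ys)]); print(o,onz(t,r['xy'],z),'min',P.min(0),'max',P.max(0))
# red, green lookalike
for u in((329,187),(195,260)): print(onz(t,u,60))
print('proj check', [proj(s,p) for p in(pL,pR)])
# bright rim of tin
c=np.zeros((600,800,3),np.uint8)
A=cv2.resize(t['image'][130:190,195:325],(780,360),interpolation=cv2.INTER_CUBIC);c[:360,:780]=A
c[365:595,:230]=cv2.resize(t['image'][150:196,360:406],(230,230),interpolation=cv2.INTER_CUBIC)
c[365:595,240:540]=cv2.resize(s['image'][150:196,260:320],(300,230),interpolation=cv2.INTER_CUBIC)
c[365:595,550:780]=cv2.resize(s['image'][254:300,304:350],(230,230),interpolation=cv2.INTER_CUBIC)
cv2.imwrite('pics/c1.png',c[...,::-1])
E
```

```text
(array([220.9, 145.9]), 47) (array([279.5, 144.6]), 51)
(array([276.2, 158.8]), 16) (array([294.5, 173.8]), 19)
onz [532.2 171.8 169. ] [529.6  31.9 169. ] 139.9333641506682
tri [532.5 173.  162.9] [529.8  32.1 163.3]
dir 88.94231228315054
tin [ 481.4 -235.1   46. ] min [ 442.5 -282.6   46. ] max [ 524.9 -198.6   46. ]
tub [472.5 342.5  79. ] min [419.6 296.4  79. ] max [514.5 394.7  79. ]
pliers [368.4 115.7  10. ] min [327.9  42.9  10. ] max [395.1 221.5  10. ]
wrench [570.6  27.7   5. ] min [533.4   1.6   5. ] max [602.   50.2   5. ]
[444.9 -96.9  60. ]
[267.7 255.3  60. ]
proj check [array([276.8, 156.8]), array([295.1, 171.7])]
```

View pics/c1.png

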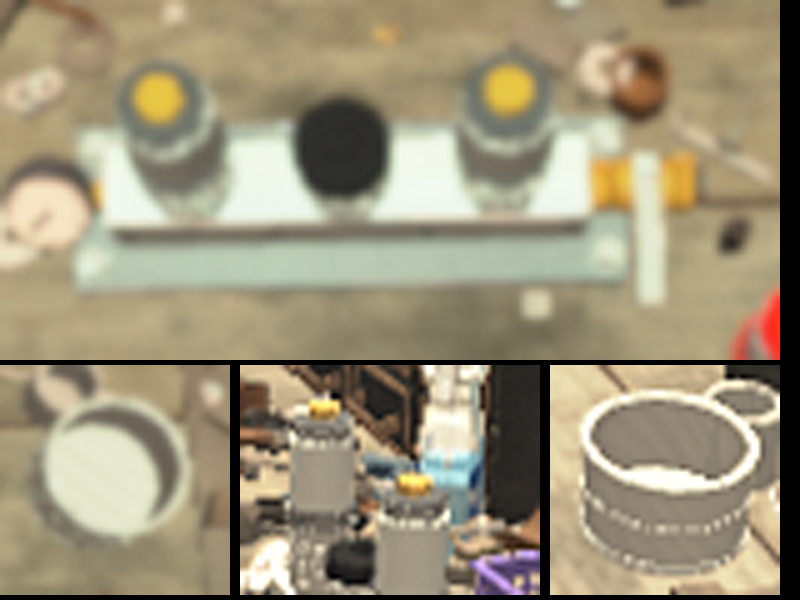

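The crop confirms two grey oilers with brass tops on the manifold: (221,146) at world (532,172), and (280,145) at world (530,32). The open tin is at about (383,171). I'll move above the right-hand oiler.

move_arm(targets=[[[0,0,-11.55],[17.0,-13.4,0],0],[[0,0,-11.55],[17.0,-13.4,0],0],[[0,0,-11.55],[17.0,-13.4,0],0],[[0,0,-11.55],[17.0,-13.4,0],0],[[0,0,-11.55],[17.0,-13.4,0],0],[[0,0,-11.55],[17.0,-13.4,0],0],[[0,0,-11.55],[17.0,-13.4,0],0],[[0,0,-11.55],[17.0,-13.4,0],0],[[0,0,-11.55],[17.0,-13.4,0],0],[[0,0,-11.55],[17.0,-13.4,0],0],[[0,0,-11.55],[17.0,-13.4,0],0],[[0,0,-11.55],[17.0,-13.4,0],0]])

```text
clock: 2.2
ee_pos: [504.6, -7.8, 205.8]
tool_rot: [[0.018, 1.0, 0.001], [1.0, -0.018, -0.0], [-0.0, 0.001, -1.0]]
contact_force: [0.6, -0.6, -0.1]
gripper_width: 94.1
gripper_force: 0.0
```

move_arm(targets=[[[0,0,0],[1.34,0.85,0],0],[[0,0,0],[1.34,0.85,0],0],[[0,0,0],[1.34,0.85,0],0]])

```text
clock: 2.5
ee_pos: [530.0, 30.5, 205.0]
tool_rot: [[0.016, 1.0, -0.001], [1.0, -0.016, -0.001], [-0.001, -0.001, -1.0]]
contact_force: [-0.3, -0.1, 0.2]
gripper_width: 93.9
gripper_force: 0.0
```

```bash
python3 - <<'E'
from h import *
np.set_printoptions(precision=2,suppress=True)
t=arm.snapshot('top');s=arm.snapshot('side')
print(arm.state()['ee_pos'],arm.state()['contact_force'],arm.state()['joints'])
c=np.zeros((600,800,3),np.uint8)
c[:360]=cv2.resize(t['image'][120:210,195:395],(800,360),interpolation=cv2.INTER_CUBIC)
c[360:600,:360]=cv2.resize(s['image'][130:210,240:360],(360,240),interpolation=cv2.INTER_CUBIC)
cv2.imwrite('pics/c2.png',c[...,::-1])
ee=arm.state()['ee_pos'];print('tcp',proj(s,ee),proj(t,ee),'oiler top',proj(s,[529.6,31.9,169]))
# tin refined from rim centres
p=tri(t,(383.2,170.9),s,(328.2,269.6));print('tin tri',p,onz(t,(383.2,170.9),46),onz(s,(328.2,269.6),46))
for q in((530,32,169),(530,32,128),(481,-235,46)):
  pass
def ell(cam,x,y,z,r): 
    P=np.array([proj(cam,[x+r*np.cos(a),y+r*np.sin(a),z]) for a in np.linspace(0,6.28,40)]);return P.min(0),P.max(0)
x,y=onz(t,(383.2,170.9),46)[:2];print(ell(t,x,y,46,38),ell(s,x,y,46,38))
E
```

```text
[529.61  28.98 205.48] [-0.17 -1.15  0.15] [-0.05  0.04  1.42 -0.    1.68 -0.03]
tcp [296.04 159.09] [281.18 139.32] oiler top [295.11 171.7 ]
tin tri [ 487.56 -247.01   42.21] [ 486.18 -245.59   46.  ] [ 485.07 -251.97   46.  ]
(array([368.76, 157.18]), array([397.68, 184.82])) (array([309.6 , 258.53]), array([345.14, 278.15]))
```

View pics/c2.png

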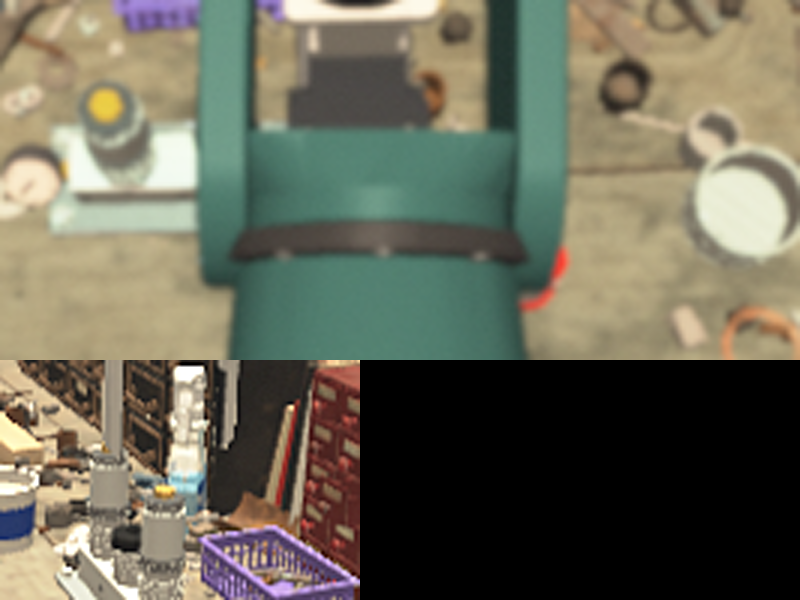

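The top view shows the arm over the manifold and the tin rim centred at about (383,171). The side view shows the fingers straddling the right-hand oiler, its top at (295,172). I'll go down now with a small y correction.

move_arm(targets=[[[0,0,0],[0.08,0,0.5],0],[[0,0,0],[0.08,0,1.2],0],[[0,0,0],[0.08,0,2.0],0],[[0,0,0],[0.08,0,2.7],0],[[0,0,0],[0.08,0,3.13],0],[[0,0,0],[0.08,0,3.13],0],[[0,0,0],[0.08,0,3.13],0]])

```text
clock: 3.3
ee_pos: [530.1, 31.8, 111.9]
tool_rot: [[0.019, 1.0, 0.0], [1.0, -0.019, -0.0], [-0.0, 0.0, -1.0]]
contact_force: [-0.4, -0.2, 0.4]
gripper_width: 94.0
gripper_force: 0.0
```

```bash
python3 - <<'E'
from h import *
np.set_printoptions(precision=2,suppress=True)
s=arm.snapshot('side')
print(arm.state()['ee_pos'],arm.state()['contact_force'])
c=cv2.resize(s['image'][140:210,250:340],(720,560),interpolation=cv2.INTER_CUBIC)
cv2.imwrite('pics/c3.png',c[...,::-1])
E
```

```text
[530.71  31.9  112.64] [-0.13 -0.9  -0.12]
```

View pics/c3.png

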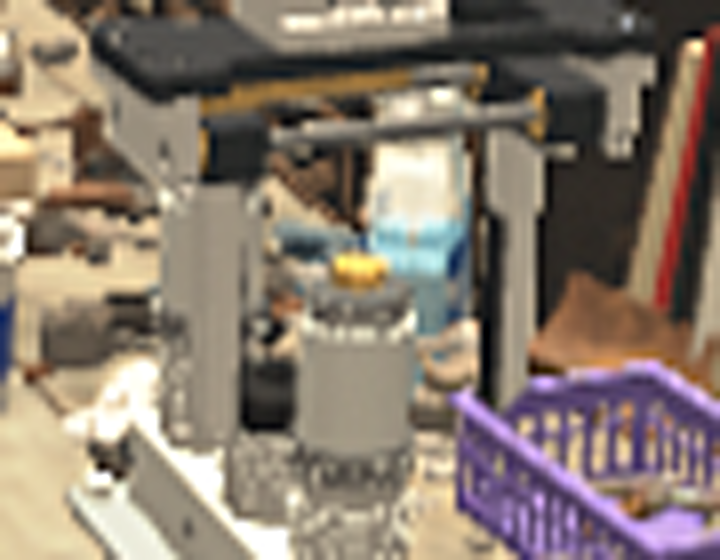

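The fingers straddle the bowl evenly: oiler centre at crop x≈357, finger midpoint ≈362. I'll close.

move_arm(targets=[[[0,0,0],[0,0,0],1],[[0,0,0],[0,0,0],1],[[0,0,0],[0,0,0],1],[[0,0,0],[0,0,0],1],[[0,0,0],[0,0,0],1],[[0,0,0],[0,0,0],1],[[0,0,0],[0,0,0],1],[[0,0,0],[0,0,0],1]])

```text
clock: 4.15
ee_pos: [529.4, 32.3, 111.5]
tool_rot: [[0.018, 1.0, -0.002], [1.0, -0.018, -0.0], [-0.0, -0.002, -1.0]]
contact_force: [-1.7, 0.5, 2.0]
gripper_width: 38.8
gripper_force: 30.0
```

move_arm(targets=[[[0,0,0],[0,0,-0.03],1],[[0,0,0],[0,0,-0.06],1],[[0,0,0],[0,0,-0.08],1],[[0,0,0],[0,0,-0.08],1],[[0,0,0],[0,0,-0.08],1]])

```text
clock: 4.65
ee_pos: [529.4, 32.3, 112.9]
tool_rot: [[0.018, 1.0, -0.002], [1.0, -0.018, 0.0], [-0.0, -0.002, -1.0]]
contact_force: [-0.7, -0.1, -6.8]
gripper_width: 38.9
gripper_force: 30.0
```

move_arm(targets=[[[0,0,0],[0,0,-0.03],1],[[0,0,0],[0,0,-0.05],1],[[0,0,0],[0,0,-0.07],1],[[0,0,0],[0,0,-0.07],1]])

```text
clock: 5.05
ee_pos: [529.4, 32.3, 114.8]
tool_rot: [[0.019, 1.0, -0.002], [1.0, -0.019, -0.0], [-0.0, -0.002, -1.0]]
contact_force: [-0.2, -0.6, -13.8]
gripper_width: 38.8
gripper_force: 30.0
```

The force rises with the spring, so this one is locked. I'll bring it to 15 N and hold.

move_arm(targets=[[[0,0,0],[0,0,-0.015],1],[[0,0,0],[0,0,-0.015],1],[[0,0,0],[0,0,-0.015],1],[[0,0,0],[0,0,-0.015],1],[[0,0,0],[0,0,-0.015],1],[[0,0,0],[0,0,-0.015],1],[[0,0,0],[0,0,-0.015],1],[[0,0,0],[0,0,-0.015],1],[[0,0,0],[0,0,-0.015],1],[[0,0,0],[0,0,-0.015],1],[[0,0,0],[0,0,-0.015],1],[[0,0,0],[0,0,-0.015],1]])

```text
clock: 6.25
ee_pos: [529.4, 32.3, 116.1]
tool_rot: [[0.018, 1.0, -0.002], [1.0, -0.018, -0.0], [-0.0, -0.002, -1.0]]
contact_force: [-3.5, -0.3, -17.8]
gripper_width: 38.4
gripper_force: 30.0
```

move_arm(targets=[[[0,0,0],[0,0,0.03],1],[[0,0,0],[0,0,0.06],1],[[0,0,0],[0,0,0.09],1],[[0,0,0],[0,0,0.12],1],[[0,0,0],[0,0,0.15],1],[[0,0,0],[0,0,0.165],1],[[0,0,0],[0,0,0.165],1],[[0,0,0],[0,0,0.165],1]])

```text
clock: 7.05
ee_pos: [529.5, 32.3, 113.8]
tool_rot: [[0.018, 1.0, -0.0], [1.0, -0.018, -0.0], [-0.0, -0.0, -1.0]]
contact_force: [-7.7, 0.0, -8.3]
gripper_width: 38.4
gripper_force: 30.0
```

move_arm(targets=[[[0,0,0],[0,0,0.02],1],[[0,0,0],[0,0,0.04],1],[[0,0,0],[0,0,0.04],1],[[0,0,0],[0,0,0.04],1],[[0,0,0],[0,0,0.04],1],[[0,0,0],[0,0,0.04],1]])

```text
clock: 7.65
ee_pos: [529.5, 32.3, 113.4]
tool_rot: [[0.018, 1.0, 0.0], [1.0, -0.018, -0.0], [-0.0, 0.0, -1.0]]
contact_force: [-8.9, 0.5, -5.3]
gripper_width: 38.3
gripper_force: 30.0
```

move_arm(targets=[[[0,0,0],[0,-0.02,0.02],1],[[0,0,0],[0,-0.03,0.04],1],[[0,0,0],[0,-0.03,0.05],1],[[0,0,0],[0,-0.03,0.05],1],[[0,0,0],[0,-0.03,0.05],1]])

```text
clock: 8.15
ee_pos: [529.5, 32.3, 112.9]
tool_rot: [[0.018, 1.0, 0.002], [1.0, -0.018, -0.0], [-0.0, 0.002, -1.0]]
contact_force: [-9.4, -0.4, -2.7]
gripper_width: 38.6
gripper_force: 30.0
```

move_arm(targets=[[[0,0,0],[0,-0.02,0.02],1],[[0,0,0],[0,-0.03,0.04],1],[[0,0,0],[0,-0.04,0.04],1],[[0,0,0],[0,-0.04,0.04],1],[[0,0,0],[0,-0.04,0.04],1]])

```text
clock: 8.65
ee_pos: [529.3, 32.3, 112.5]
tool_rot: [[0.018, 1.0, 0.005], [1.0, -0.018, -0.0], [-0.0, 0.005, -1.0]]
contact_force: [-7.6, 0.5, -2.0]
gripper_width: 38.7
gripper_force: 30.0
```

move_arm(targets=[[[0,0,0],[0,-0.03,0.03],1],[[0,0,0],[0,-0.05,0.05],1],[[0,0,0],[0,-0.05,0.05],1],[[0,0,0],[0,-0.05,0.05],1]])

```text
clock: 9.05
ee_pos: [529.2, 32.3, 112.0]
tool_rot: [[0.018, 1.0, 0.009], [1.0, -0.018, -0.0], [-0.0, 0.009, -1.0]]
contact_force: [-6.7, 0.1, -0.9]
gripper_width: 38.5
gripper_force: 30.0
```

move_arm(targets=[[[0,0,0],[0,0,0],0.5],[[0,0,0],[0,0,0],0.4],[[0,0,0],[0,0,0],0.2],[[0,0,0],[0,0,0],0.0],[[0,0,0],[0,0,0],0.0],[[0,0,0],[0,0,0],0.0]])

```text
clock: 9.65
ee_pos: [526.8, 32.3, 106.3]
tool_rot: [[0.019, 1.0, 0.001], [1.0, -0.019, -0.0], [-0.0, 0.001, -1.0]]
contact_force: [0.1, -0.8, 0.8]
gripper_width: 83.2
gripper_force: 0.0
```

```bash
python3 - <<'E'
from h import *
np.set_printoptions(precision=3,suppress=True)
st=arm.state();print(st['ee_pos'],st['contact_force'],st['wrist_torque'],st['tool_rot'][:,2],st['gripper_width'])
s=arm.snapshot('side')
hsv=cv2.cvtColor(s['image'],cv2.COLOR_RGB2HSV)[166:180,284:304]
m=(hsv[...,0]>14)&(hsv[...,0]<32)&(hsv[...,1]>130)&(hsv[...,2]>110);ys,xs=np.where(m);print(xs.mean()+284,ys.mean()+166,len(xs),'before 294.5 173.8 19')
E
```

```text
[526.8    32.329 106.306] [ 0.127 -0.76   0.822] [-0.023 -0.003  0.033] [ 0.001 -0.    -1.   ] 83.15220425560906
294.3333333333333 173.71428571428572 21 before 294.5 173.8 19
```

The right-hand oiler held at 15–18 N and is seated as before (its brass top is still at (294,174)). Next is the left-hand oiler.

move_arm(targets=[[[0,0,0],[0,0,-1.5],0],[[0,0,0],[0,0,-3.0],0],[[0,0,0],[0.5,0.095,-3.2],0],[[0,0,0],[2.1,0.095,-3.2],0],[[0,0,0],[3.6,0.095,-3.2],0],[[0,0,0],[4.65,0.095,-3.2],0],[[0,0,0],[4.65,0.095,-3.2],0],[[0,0,0],[4.65,0.095,-3.2],0],[[0,0,0],[4.65,0.095,-3.2],0]])

```text
clock: 10.6
ee_pos: [531.9, 170.9, 201.6]
tool_rot: [[0.019, 1.0, -0.001], [1.0, -0.019, -0.001], [-0.001, -0.001, -1.0]]
contact_force: [-0.3, 0.9, -0.8]
gripper_width: 93.8
gripper_force: 0.0
```

```bash
python3 - <<'E'
from h import *
np.set_printoptions(precision=3,suppress=True)
st=arm.state();print(st['ee_pos'],st['contact_force'],st['tool_rot'][:,1])
E
```

```text
[531.862 170.91  201.621] [-0.309  0.947 -0.779] [ 1.    -0.019 -0.001]
```

move_arm(targets=[[[0,0,0],[0.03,0,0.8],0],[[0,0,0],[0.03,0,1.8],0],[[0,0,0],[0.03,0,2.6],0],[[0,0,0],[0.03,0,2.98],0],[[0,0,0],[0.03,0,2.98],0],[[0,0,0],[0.03,0,2.98],0],[[0,0,0],[0.03,0,2.98],0.3]])

```text
clock: 11.3
ee_pos: [533.2, 172.6, 114.7]
tool_rot: [[0.019, 1.0, 0.003], [1.0, -0.019, 0.001], [0.001, 0.003, -1.0]]
contact_force: [-0.7, 0.5, 0.2]
gripper_width: 88.8
gripper_force: 0.0
```

move_arm(targets=[[[0,0,0],[0,0,0],1],[[0,0,0],[0,0,0],1],[[0,0,0],[0,0,0],1],[[0,0,0],[0,0,0],1],[[0,0,0],[0,0,0],1],[[0,0,0],[0,0,0],1],[[0,0,0],[0,0,0],1]])

```text
clock: 12.0
ee_pos: [531.5, 172.7, 112.7]
tool_rot: [[0.018, 1.0, -0.001], [1.0, -0.018, -0.0], [-0.0, -0.001, -1.0]]
contact_force: [-1.1, -0.2, 1.3]
gripper_width: 38.6
gripper_force: 30.0
```

Now a gentle pull on it, the same way.

move_arm(targets=[[[0,0,0],[0,0,-0.03],1],[[0,0,0],[0,0,-0.06],1],[[0,0,0],[0,0,-0.08],1],[[0,0,0],[0,0,-0.08],1],[[0,0,0],[0,0,-0.08],1]])

```text
clock: 12.5
ee_pos: [531.8, 172.6, 114.9]
tool_rot: [[0.019, 1.0, -0.0], [1.0, -0.019, -0.0], [-0.0, -0.0, -1.0]]
contact_force: [0.3, 0.2, -3.6]
gripper_width: 38.6
gripper_force: 30.0
```

move_arm(targets=[[[0,0,0],[0,0,-0.03],1],[[0,0,0],[0,0,-0.05],1],[[0,0,0],[0,0,-0.07],1],[[0,0,0],[0,0,-0.07],1],[[0,0,0],[0,0,-0.07],1]])

```text
clock: 13.0
ee_pos: [531.9, 172.7, 117.3]
tool_rot: [[0.018, 1.0, -0.0], [1.0, -0.018, -0.0], [-0.0, -0.0, -1.0]]
contact_force: [-0.8, -0.2, -2.7]
gripper_width: 38.7
gripper_force: 30.0
```

It comes up with its weight only (about 3 N), so it is free. I'll draw it straight out, then lift high.

move_arm(targets=[[[0,0,0],[0,0,-0.2],1],[[0,0,0],[0,0,-0.4],1],[[0,0,0],[0,0,-0.6],1],[[0,0,0],[0,0,-0.8],1],[[0,0,0],[0,0,-1.0],1],[[0,0,0],[0,0,-1.4],1],[[0,0,0],[0,0,-2.0],1],[[0,0,0],[0,0,-2.8],1],[[0,0,0],[0,0,-3.6],1],[[0,0,0],[0,0,-4.3],1],[[0,0,0],[0,0,-4.3],1]])

```text
clock: 14.1
ee_pos: [533.8, 173.1, 251.4]
tool_rot: [[0.018, 1.0, 0.009], [1.0, -0.018, 0.002], [0.002, 0.009, -1.0]]
contact_force: [-0.1, 0.1, -2.9]
gripper_width: 38.8
gripper_force: 30.0
```

move_arm(targets=[[[0,0,0],[-0.6,-0.05,0],1],[[0,0,0],[-1.8,-0.16,0],1],[[0,0,0],[-3.2,-0.28,0],1],[[0,0,0],[-4.7,-0.42,0],1],[[0,0,0],[-6.2,-0.55,0],1],[[0,0,0],[-7.7,-0.7,0],1],[[0,0,0],[-9.2,-0.82,0],1],[[0,0,0],[-10.7,-0.95,0],1],[[0,0,0],[-12.0,-1.07,0],1],[[0,0,0],[-13.0,-1.16,0],1],[[0,0,0],[-13.7,-1.22,0],1],[[0,0,0],[-14.0,-1.25,0],1]])

```text
clock: 15.3
ee_pos: [485.8, -248.4, 244.9]
tool_rot: [[0.021, 1.0, -0.002], [1.0, -0.021, 0.001], [0.001, -0.002, -1.0]]
contact_force: [0.1, -0.1, -2.9]
gripper_width: 38.1
gripper_force: 30.0
```

move_arm(targets=[[[0,0,0],[0,0,0],1],[[0,0,0],[0,0,0.4],1],[[0,0,0],[0,0,1.2],1],[[0,0,0],[0,0,2.2],1],[[0,0,0],[0,0,3.0],1],[[0,0,0],[0,0,3.3],1],[[0,0,0],[0,0,3.3],1],[[0,0,0],[0,0,3.3],1],[[0,0,0],[0,0,3.3],1]])

```text
clock: 16.2
ee_pos: [487.8, -246.8, 149.3]
tool_rot: [[0.018, 1.0, 0.003], [1.0, -0.018, -0.002], [-0.002, 0.003, -1.0]]
contact_force: [-0.2, -0.1, -3.0]
gripper_width: 38.4
gripper_force: 30.0
```

```bash
python3 - <<'E'
from h import *
np.set_printoptions(precision=2,suppress=True)
st=arm.state();print(st['ee_pos'],st['contact_force'],st['tool_rot'][:,1])
t=arm.snapshot('top');s=arm.snapshot('side')
e=np.array(st['ee_pos']); b=e+[0,0,-45.7]
print('plug end side px',proj(s,b),'tin centre',proj(s,[487,-247,46]))
c=np.zeros((600,800,3),np.uint8)
c[:600,:400]=cv2.resize(s['image'][210:300,290:350],(400,600),interpolation=cv2.INTER_CUBIC)
c[:480,400:]=cv2.resize(t['image'][130:202,340:400],(400,480),interpolation=cv2.INTER_CUBIC)
cv2.imwrite('pics/c4.png',c[...,::-1])
E
```

```text
[ 487.77 -246.84  149.31] [-0.24 -0.12 -2.99] [ 1.   -0.02  0.  ]
plug end side px [329.96 244.92] tin centre [327.89 268.22]
```

View pics/c4.png

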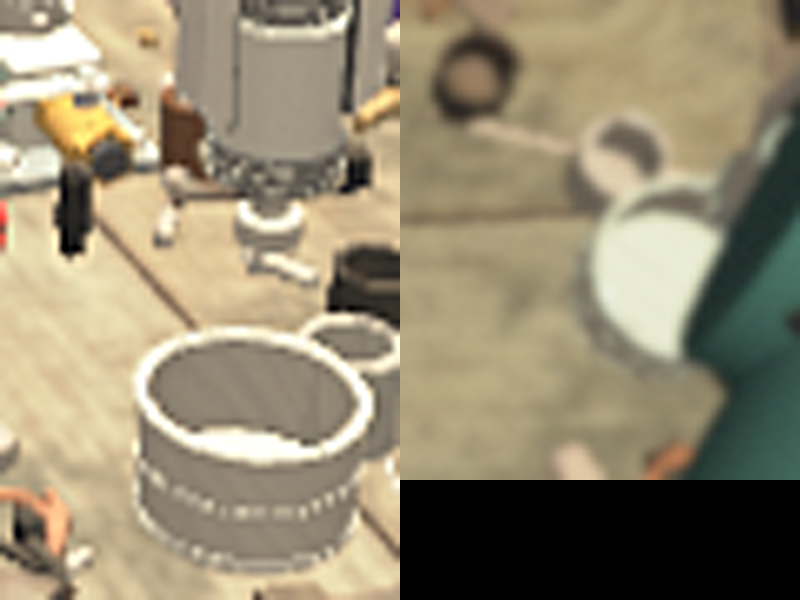

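The plug end at side pixel (330,246) is centred above the tin mouth at (328,268). The small cup beside the tin stands clear. I'll lower it in.

move_arm(targets=[[[0,0,0],[0,0,0.5],1],[[0,0,0],[0,0,1.1],1],[[0,0,0],[0,0,1.7],1],[[0,0,0],[0,0,2.2],1],[[0,0,0],[0,0,2.6],1],[[0,0,0],[0,0,2.85],1],[[0,0,0],[0,0,2.95],1],[[0,0,0],[0,0,3.0],1],[[0,0,0],[0,0,3.0],1],[[0,0,0],[0,0,3.0],1]])

```text
clock: 17.3
ee_pos: [487.2, -246.9, 58.1]
tool_rot: [[0.018, 1.0, 0.001], [1.0, -0.018, -0.001], [-0.001, 0.001, -1.0]]
contact_force: [-0.8, -0.8, -3.5]
gripper_width: 38.6
gripper_force: 30.0
```

```bash
python3 - <<'E'
from h import *
np.set_printoptions(precision=2,suppress=True)
t=arm.snapshot('top');s=arm.snapshot('side')
print(arm.state()['ee_pos'],arm.state()['contact_force'],'cup rim',tri(t,(373.3,153.5),s,(342.5,261.7)))
E
```

```text
[ 487.12 -246.83   58.02] [ 0.37 -1.08 -2.98] cup rim [ 536.63 -225.66   39.62]
```

move_arm(targets=[[[0,0,0],[0,0,0.03],1],[[0,0,0],[0,0,0.06],1],[[0,0,0],[0,0,0.09],1],[[0,0,0],[0,0,0.12],1],[[0,0,0],[0,0,0.13],1],[[0,0,0],[0,0,0.13],1],[[0,0,0],[0,0,0.13],1]])

```text
clock: 18.1
ee_pos: [486.7, -246.6, 53.7]
tool_rot: [[0.019, 1.0, -0.0], [1.0, -0.019, -0.0], [-0.0, -0.0, -1.0]]
contact_force: [0.0, 0.8, 0.1]
gripper_width: 38.5
gripper_force: 30.0
```

The force has dropped to 0, so the plug rests on the floor. I'll release slowly.

move_arm(targets=[[[0,0,0],[0,0,0],0.56],[[0,0,0],[0,0,0],0.55],[[0,0,0],[0,0,0],0.53],[[0,0,0],[0,0,0],0.5],[[0,0,0],[0,0,0],0.46],[[0,0,0],[0,0,0],0.42],[[0,0,0],[0,0,0],0.42],[[0,0,0],[0,0,0],0.42],[[0,0,0],[0,0,0],0.42]])

```text
clock: 19.0
ee_pos: [486.7, -246.5, 53.4]
tool_rot: [[0.018, 1.0, -0.0], [1.0, -0.018, -0.0], [-0.0, -0.0, -1.0]]
contact_force: [0.5, 0.5, 0.4]
gripper_width: 54.5
gripper_force: 0.0
```

```bash
python3 - <<'E'
from h import *
np.set_printoptions(precision=2,suppress=True)
s=arm.snapshot('side');st=arm.state()
print(st['ee_pos'],st['contact_force'],st['gripper_width'],st['gripper_force'])
c=cv2.resize(s['image'][215:305,290:370],(640,600)[::1],interpolation=cv2.INTER_CUBIC)
cv2.imwrite('pics/c5.png',c[...,::-1])
E
```

```text
[ 486.71 -246.54   53.37] [ 0.3   0.63 -0.67] 54.62308229355651 0.0
```

View pics/c5.png

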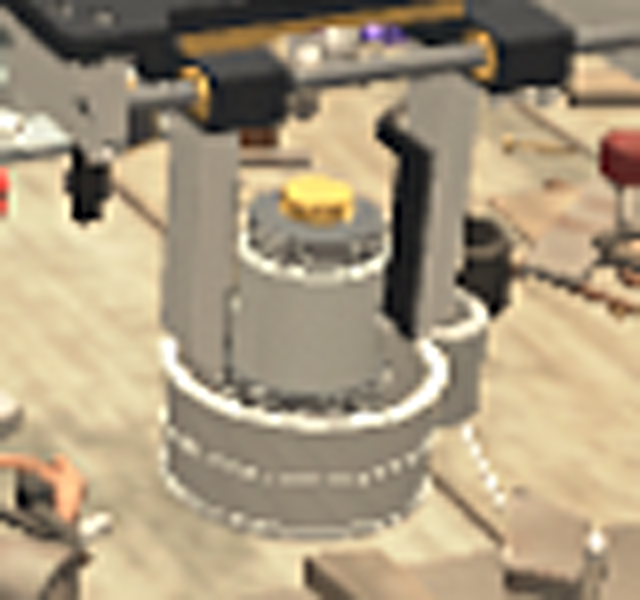

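The oiler stands upright in the tin (brass top at crop (320,200)) and the fingers are clear on both sides. I'll retreat straight up.

move_arm(targets=[[[0,0,0],[0,0,-0.3],0.42],[[0,0,0],[0,0,-0.8],0.42],[[0,0,0],[0,0,-1.4],0.42],[[0,0,0],[0,0,-2.2],0.42],[[0,0,0],[0,0,-3.2],0.42],[[0,0,0],[0,0,-4.4],0.42],[[0,0,0],[0,0,-5.5],0.42],[[0,0,0],[0,0,-6.0],0.42],[[0,0,0],[0,0,-6.0],0.42],[[0,0,0],[0,0,-6.0],0.42]])

```text
clock: 20.05
ee_pos: [486.4, -246.4, 232.6]
tool_rot: [[0.018, 1.0, -0.001], [1.0, -0.018, 0.0], [0.0, -0.001, -1.0]]
contact_force: [0.3, 0.2, -0.3]
gripper_width: 54.4
gripper_force: 0.0
```

```bash
python3 - <<'E'
from h import *
s=arm.snapshot('side');t=arm.snapshot('top');print(arm.state()['ee_pos'])
c=np.zeros((600,800,3),np.uint8)
c[:,:450]=cv2.resize(s['image'][150:300,250:362],(450,600),interpolation=cv2.INTER_CUBIC)
c[:280,450:]=cv2.resize(t['image'][120:260,135:310],(350,280),interpolation=cv2.INTER_CUBIC)
cv2.imwrite('pics/c6.png',c[...,::-1])
E
```

```text
[ 485.83488737 -245.99801414  230.92479069]
```

View pics/c6.png

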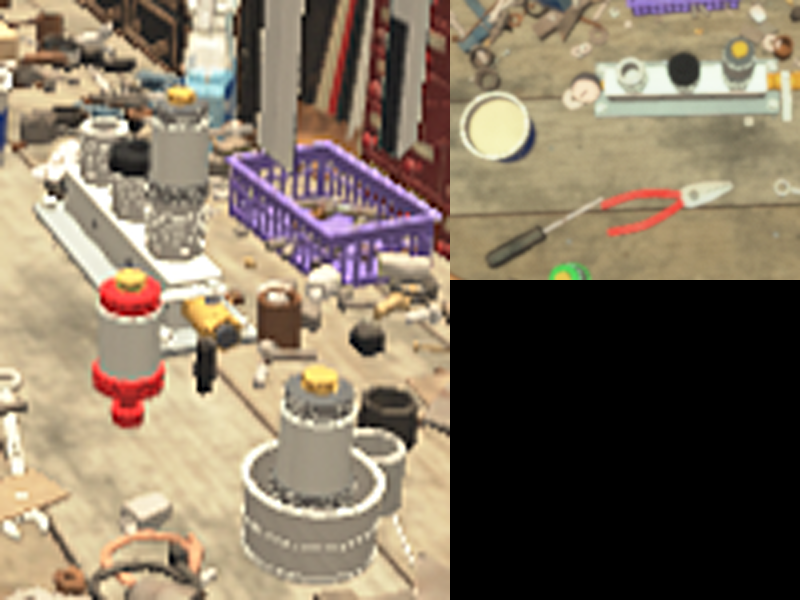

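The oiler stands upright in the tin (crop (318,430)), and the locked one is seated in its coupler (crop (180,150)). The left coupler is empty and the bystanders are where they were. I'm handing in.

```bash
python3 -c "
from plant import arm
print(arm.sign_off())"
```

```text
the job is handed in; nothing more can be done
None
```

The job is handed in: the valve-end oiler held at 15–18 N and is back in its seat, and the gauge-end oiler came free at about 3 N and stands upright, plug down, in the tin.

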